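# Open the casting mould and hold its upper half

### The arm

A 7-joint arm with a two-finger parallel gripper is mounted at the origin on the work surface. World frame = base frame: x ahead of the robot, y to its left, z up, the work surface at z = 0. Lengths are in m, angles in degrees, forces in N, time in s.
With the tool pointing down it reaches from about 0.35 to 0.775 m from the base axis. Payload 3.1 kg.
Tool frame: the origin (TCP) lies on the centre line of the jaws, within the pads' length; the fingertips stand 17 mm ahead of it and the grasp point (between the pads) lies 2 mm behind it (robot.tip_reach is the distance from the TCP to the fingertips, in m); z points along the fingers, y is the line along which they close (so a half turn about z gives the same grasp; the last joint's range is limited). The gripper opens to 85 mm and grips with 20 to 120 N. Pads are 22 mm wide; open, the fingers measure 114 mm over their backs; the gripper's body (76 mm by 85 mm) begins 54 mm behind the grasp point. The pads swing forward as they close: fully open they stand 13 mm farther back than shut.
Start: joints at [73.528, 17.813, 0.802, 86.603, -0.252, 75.585, -1.558], TCP at [0.134, -0.533, 0.248] pointing down, gripper open.
Joint ranges: [-154.91, 154.91], [-16.99, 109.72], [-72.82, 74.43], [7.12, 147.25], [-82.49, 262.49], [11.32, 116.49], [-174.64, 174.64]. Speed limits (degrees/s): [159.86, 159.86, 180, 180, 180, 180, 180].

### API

Orientations are given as [roll, pitch, yaw] about the fixed x, y, z axes, in that order (R = Rz(yaw) Ry(pitch) Rx(roll)).
In Python, from station import robot, fingers, vision, workorder, recognise gives the robot as it stands. Calls block until the motion is done:
- robot.move_to(position, orientation): joint-space move of the TCP to a pose.
- robot.line_to(position, orientation=None, velocity=0.15, f_stop=None): straight line of the TCP; orientation=None keeps the orientation; velocity is the mean speed in m/s. With f_stop (N) it stops when the force on the tool has changed by that much, and returns True; else False.
- robot.move_j(angles): joint-space move.
- fingers.gripper_to(opening, force=None): opening from 0.0 (shut) to 1.0 (fully open); force is the grip in N (None keeps the last); returns when the fingers have stopped.
- robot.pause(seconds).
- robot.inverse_kinematics(position, orientation): joint angles nearest the present ones, or None.
- vision.grab_frame(name): name is "scene" or "top"; returns the picture (400x640x3 uint8, red, green, blue); there is no depth.
- vision.calibration(name): a dict with "mtx" (3x3 intrinsics, pixels), "extrinsics" (4x4, takes a point from world to camera coordinates). Camera axes: x right, y up, looking along -z (the intrinsics and any distortion apply to the point x, -y, -z); pixel columns grow to the right and rows downward; lengths in m; the calibration is good to about 2 mm. A picture is of the moment at which its call begins. calibration takes no time and is no camera call.
A pose or a line that the arm cannot do raises robot.PlanningError and nothing moves.
- workorder.close_job(): hands the job in; it is judged then, once.
Trained networks look in the newest picture that a camera, given by its name, has taken for a name from the list of things; names that differ only in an ending like _2 or _b are one class to them, and where a whole thing is asked for, a point or a joint stands for the part that bears it (a point fixed in the world has none). Each returns a list of dicts, best first, with "p" (0 to 1); they miss things now and then, are a little off and sometimes report something else, mostly with a low value. They report only what shows in the picture. A call takes as long as a camera call. They do not tell look-alikes from the thing itself.
- recognise(label, camera): "rect" ([centre column, centre row, width, height] in pixels, round what is visible of it).
Readings, each from a call of its own:
- robot.current_time_s(): time.
- robot.current_joint_positions(): joint angles.
- robot.current_dq(): joint speeds.
- robot.current_joint_torque(): joint torques, N m.
- robot.current_tool_pos(): TCP position.
- robot.current_eef_rot(): TCP orientation.
- robot.current_contact_force(): force on the tool from outside, world axes, zero at the start.
- robot.current_torque(): the same for the moment, N m.
- robot.current_finger_gap(): opening from 0.0 (shut) to 1.0 (fully open).
- robot.current_gripper_force(): force on a finger pad.
Only numpy, scipy, OpenCV 4.12 (cv2) and the standard library are available. Lean on these libraries where they do the work, as an engineer would, in place of code of your own. Each camera call takes 0.05 s, during which the arm holds its last target. There are 200 camera calls.

### The job

Take the steel fork key, fit it over the screw head of the mould's catch and turn the catch fully open (counter-clockwise seen from above), then stand the key upright on the bench again and let go of it. Then lift the upper plaster half of the mould by its wooden grip, straight up and without tipping it, and finish while still holding it, level and still, about 13 cm above its seat over the lower half, so that the cast can be looked at; leave the other things on the bench where they are.

Things in the scene. Friction and masses are not known exactly. Their poses are not given: they have to be found in the camera images.
- mould_box: Casting mould, fixed to the bench: wooden cradle 150 (x) x 130 (y) mm, walls 12 mm thick and 48 mm high, round a lower plaster half whose top is 40 mm above bench. A wooden post 66 mm high, 36 mm wide, at the middle of the +x end (out to x = 105 mm) carries the steel catch. Origin: centre of underside; z up; x towards the catch.
- catch (a joint): Steel turn-catch, vertical axis 84 mm from mould_box origin along its +x. Flat arm 12 mm wide, 8 mm thick, reaching 40 mm from the axis, top 75.5 mm above bench. At 0 it points to mould_box -x, over the upper half; value in rad grows counter-clockwise from above. Starts at 0 to 0.25, clear of the upper half past 1.1, stop (fully open) at 1.4. Friction 0.06 N m, no spring: stays where left.
- catch_head (a point): On the screw axis at the foot of the screw head, 75.5 mm above bench. The head is an upright steel tongue 26 mm long (in line with the catch's arm), 6 mm thick, 12 mm high, on a round disc 40 mm wide. The point's x lies along the tongue and turns with the catch (mould_box x turned by the joint value).
- cap: Upper mould half: plaster slab 120 (x) x 100 (y) x 26 mm, on its middle a wooden grip batten 70 (x) x 20 (y) x 38 mm high (top 64 mm above slab underside). About 0.55 kg, balanced about the middle. Sits on the lower half, 3 mm clear of cradle walls that rise 8 mm round it. Origin: centre of slab underside, 40 mm above bench when seated; axes then parallel to mould_box.
- key: Fork key standing on the bench, 100 mm tall, 0.2 kg. Steel foot 36 x 36 x 26 mm high with a slot 10 mm wide, 18 mm deep in its underside, right through along key x. 14 mm shaft; on top a wooden T-handle 64 (x) x 18 (y) mm, 76 to 100 mm high. Origin: centre of underside. Seated on the screw, origin is at catch_head, x along the tongue, with 2 mm side play, 0.15 rad free turn each way.
- stamp: Clay stamp, not needed: same shaft and T-handle as the key, 100 mm tall, but its foot is a plain round steel disc 56 mm in diameter. The key and the stamp may stand in either place. Origin: centre of the underside.
- mug_a: White mug, 84 mm wide, 95 mm tall; leave alone. Origin: centre of the underside.
- mug_b: White mug, 84 mm wide, 95 mm tall; leave alone. Origin: centre of the underside.
- bowl: Small white bowl, 90 mm wide, 45 mm tall; leave alone. Origin: centre of the underside.
- prop: Plaster kiln prop, upright cylinder 32 mm wide, 45 mm tall; leave alone. Origin: centre of the underside.
- jar: Glaze jar, 70 mm wide, 90 mm tall; leave alone. Origin: centre of the underside.
- rib: Flat dark wooden throwing rib, 110 x 50 x 10 mm; leave alone. Origin: centre of the underside.
Mind the look-alikes: they are no part of the job. Leave any purple or yellow look-alike of the mould_box alone.

How it is judged (in metres and radians):
On the way, in this order (a step that is already met when the one before it is completed fails the run):
1. the key is seated on the screw head of the closed catch (distance between key and catch_head below 0.012 m and value of joint catch below 0.8 rad), for 0.1 s.
2. the catch is open (past 1.15 rad) with the key still seated on it (distance between key and catch_head below 0.012 m and value of joint catch above 1.15 rad), for 0.1 s.
3. the key stands upright on the bench and is let go (height (world z) of key below 0.006 m and angle between key's own z axis and vertical below 0.15 rad and contact force between the fingers and key below 0.3 N and linear speed of key below 0.02 m/s), for 0.2 s.
At the end, for the whole second after the job is handed in: Upper half held in the fingers 80-200 mm above its seat, within 60 mm of over the lower half, level to 0.1 rad, under 20 mm/s and 0.1 rad/s, touching neither mould nor key; catch past 1.1 rad; key upright on the bench (0.15 rad, underside below 6 mm), at rest, released (all of step 3 and z of cap in the frame of mould_box between 0.12 and 0.24 m and horizontal distance between cap and mould_box below 0.06 m and angle between cap's own z axis and vertical below 0.1 rad and linear speed of cap below 0.02 m/s and angular speed of cap below 0.1 rad/s and contact force between the fingers and cap above 3 N and contact force between cap and mould_box below 0.05 N and contact force between cap and key below 0.05 N and value of joint catch above 1.1 rad); the arm keeps its last pose, push and grip.
It fails at once if the upper half is tipped by more than 0.3 rad (angle between cap's own z axis and vertical above 0.3 rad).
It fails at once if another thing on the bench is shifted by more than 25 mm (distance of any of stamp, mug_a, mug_b, bowl, prop, jar, rib from where it was at the start of the episode above 0.025 m).
It also fails if it takes over 58 s, if anything falls off the work surface, if the arm or the gripper's body presses on something with over 40 N, if the wrist force passes 120 N, or if a joint passes its speed limit or range.

## Working session

There is one attempt and no reset: what is moved stays moved. The work goes in short steps, each a Python script; the robot and the scene stay as the last script left them, time stands still between calls to the robot, and variables do not carry over. Pictures are saved under pics/ and viewed, at most 10 in all, crops included, and the job is handed in when it is done.

```bash
ls; mkdir -p pics; python3 - <<'E'
from station import robot, fingers, vision, workorder, recognise
import cv2, numpy as np
for n in ("scene","top"):
    im=vision.grab_frame(n); cv2.imwrite(f"pics/{n}0.png",im[:,:,::-1])
    c=vision.calibration(n); print(n,np.round(c["mtx"],1).tolist(),np.round(c["extrinsics"],4).tolist(),[k for k in c])
    for l in ("mould_box","catch","cap","key","stamp","prop","mug_a","bowl","jar","rib"):
        print(l,[(np.round(d["rect"]).tolist(),round(d["p"],2)) for d in recognise(l,n)][:3])
print(robot.current_time_s(),robot.current_eef_rot())
E
```

```text
pics
scene [[448.2, 0.0, 312.1], [0.0, 448.2, 196.0], [0.0, 0.0, 1.0]] [[0.8255, 0.564, -0.0214, -0.4324], [-0.3635, 0.5603, 0.7443, 0.1441], [0.4318, -0.6066, 0.6675, -1.337], [0.0, 0.0, 0.0, 1.0]] ['mtx', 'extrinsics']
mould_box [([290.0, 131.0, 70.0, 43.0], 0.87), ([297.0, 244.0, 85.0, 57.0], 0.84), ([157.0, 237.0, 88.0, 66.0], 0.79)]
catch [([326.0, 232.0, 34.0, 19.0], 0.76), ([184.0, 228.0, 27.0, 17.0], 0.6), ([310.0, 118.0, 22.0, 7.0], 0.56)]
cap [([292.0, 230.0, 66.0, 49.0], 0.82)]
key [([384.0, 163.0, 24.0, 43.0], 0.68)]
stamp [([338.0, 154.0, 23.0, 45.0], 0.88)]
prop [([341.0, 190.0, 16.0, 22.0], 0.76), ([292.0, 229.0, 63.0, 44.0], 0.46)]
mug_a [([448.0, 191.0, 51.0, 49.0], 0.93), ([436.0, 238.0, 61.0, 58.0], 0.79)]
bowl [([276.0, 175.0, 30.0, 31.0], 0.91)]
jar [([146.0, 309.0, 52.0, 56.0], 0.7)]
rib [([262.0, 378.0, 61.0, 32.0], 0.98)]
top [[484.8, 0.0, 318.7], [0.0, 484.8, 195.0], [0.0, 0.0, 1.0]] [[0.0277, -0.9996, -0.0018, -0.0084], [0.9975, 0.0275, 0.0646, -0.5471], [-0.0646, -0.0036, 0.9979, -1.2483], [0.0, 0.0, 0.0, 1.0]] ['mtx', 'extrinsics']
mould_box [([424.0, 303.0, 69.0, 77.0], 0.97), ([225.0, 299.0, 69.0, 80.0], 0.79), ([360.0, 193.0, 65.0, 77.0], 0.76)]
catch [([418.0, 278.0, 13.0, 28.0], 0.65), ([355.0, 169.0, 16.0, 23.0], 0.58), ([153.0, 201.0, 20.0, 24.0], 0.57)]
cap [([364.0, 197.0, 50.0, 51.0], 0.58)]
key [([238.0, 175.0, 22.0, 28.0], 0.9)]
stamp [([248.0, 223.0, 20.0, 28.0], 0.69), ([305.0, 94.0, 40.0, 40.0], 0.35)]
prop []
mug_a [([304.0, 93.0, 34.0, 38.0], 0.82), ([246.0, 104.0, 38.0, 51.0], 0.67)]
bowl [([303.0, 263.0, 40.0, 38.0], 0.76)]
jar [([489.0, 245.0, 39.0, 28.0], 0.63)]
rib []
1.1 [1.79999207e+02 2.08364640e-04 1.40835457e+01]
```

```bash
python3 - <<'E'
import cv2
a=cv2.imread("pics/top0.png")[60:360,130:530]; cv2.imwrite("pics/top_c.png",cv2.resize(a,None,fx=2,fy=2,interpolation=cv2.INTER_CUBIC))
a=cv2.imread("pics/scene0.png")[100:400,100:500]; cv2.imwrite("pics/sc_c.png",cv2.resize(a,None,fx=2,fy=2,interpolation=cv2.INTER_CUBIC))
E
```

```text
(no output)
```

View pics/top_c.png

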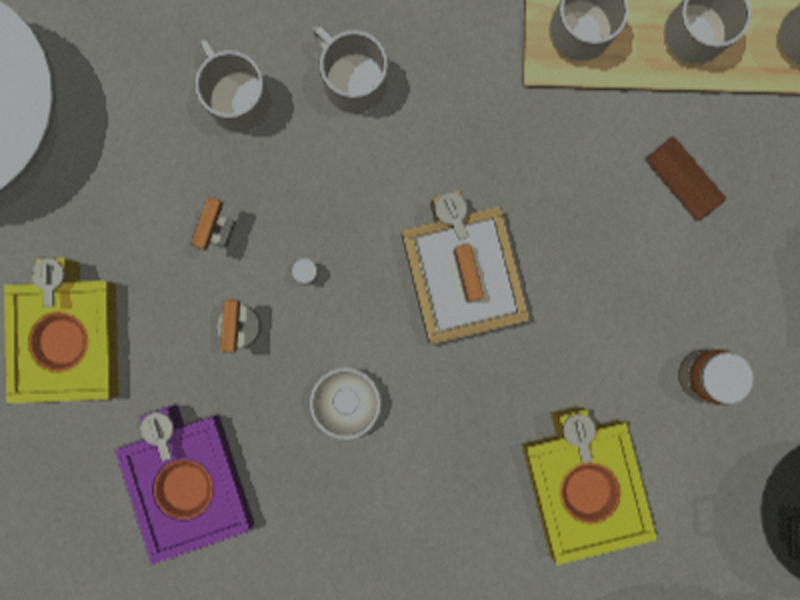

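View pics/sc_c.png

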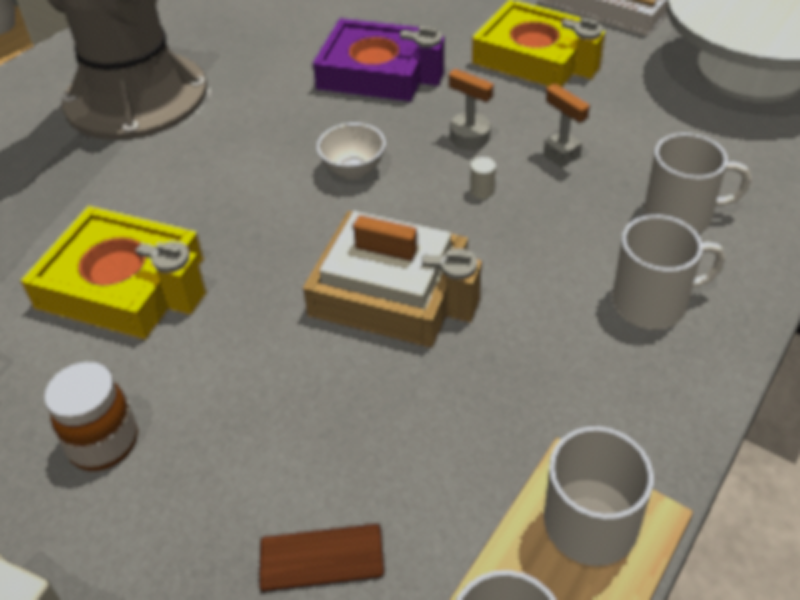

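The top view shows the key (square foot, handle) at about (233,171), the stamp (round foot) at about (246,223), and the wooden mould at about (362,197), with its catch disc at about (355,164). The three yellow and purple boxes are decoys. Next I'll fit models to the masks in both views.

```bash
cat > fit.py <<'E'
import numpy as np, cv2
from scipy.optimize import minimize
from station import vision
CAL={n:vision.calibration(n) for n in("scene","top")}
def proj(n,P):
    c=CAL[n];E=c["extrinsics"];P=np.atleast_2d(P);q=P@E[:3,:3].T+E[:3,3]
    q=q*[1,-1,-1];p=q@np.array(c["mtx"]).T;return p[:,:2]/p[:,2:]
def ray(n,uv,z):
    c=CAL[n];E=np.array(c["extrinsics"]);d=np.linalg.inv(c["mtx"])@[uv[0],uv[1],1];d=d*[1,-1,-1]
    R=E[:3,:3];o=-R.T@E[:3,3];d=R.T@d;return o+d*(z-o[2])/d[2]
def box(cx,cy,lx,ly,z0,z1):
    return np.array([[cx+sx*lx/2,cy+sy*ly/2,z] for sx in(-1,1) for sy in(-1,1) for z in(z0,z1)])
def cyl(cx,cy,r,z0,z1):
    a=np.linspace(0,2*np.pi,40);return np.array([[cx+r*np.cos(t),cy+r*np.sin(t),z] for t in a for z in(z0,z1)])
def place(B,p):
    c,s=np.cos(p[2]),np.sin(p[2]);return B@np.array([[c,-s,0],[s,c,0],[0,0,1]]).T+[p[0],p[1],0]
S=8
def render(n,parts,p,roi):
    x0,y0,w,h=roi;m=np.zeros((h*S,w*S),np.uint8)
    for B in parts:
        uv=(proj(n,place(B,p))-[x0,y0]+.5)*S   # pixel centres at integers
        cv2.fillConvexPoly(m,cv2.convexHull(np.round(uv).astype(np.int32)),255)
    return cv2.GaussianBlur(cv2.resize(m,(w,h),interpolation=cv2.INTER_AREA)/255.,(0,0),.7)
def fit(masks,parts,p0,steps=(.006,.006,.08)):
    """masks: {cam:(roi,softmask)}"""
    def cost(p): return sum(((render(n,parts,p,r)-m)**2).sum() for n,(r,m) in masks.items())
    best=None
    for k in (1,.4,-.3):
        x=p0 if best is None else best.x
        sx=np.array([x]+[np.add(x,np.eye(3)[i]*steps[i]*k) for i in range(3)])
        r=minimize(cost,x,method="Nelder-Mead",options=dict(initial_simplex=sx,xatol=1e-4,fatol=1e-3))
        if best is None or r.fun<best.fun: best=r
    return best.x,best.fun
def sub(im,roi): x,y,w,h=roi;return im[y:y+h,x:x+w]
def orange(im):
    h=cv2.cvtColor(im,cv2.COLOR_RGB2HSV).astype(float)
    return ((h[...,0]<14.5)&(h[...,1]>120)).astype(float)
HANDLE=[box(0,0,.064,.018,.076,.100)]
GRIP=[box(0,0,.070,.020,.066,.104)]
MOULD=[box(0,0,.15,.13,0,.048),box(.090,0,.030,.036,0,.066),box(0,0,.12,.1,.04,.066),box(0,0,.07,.02,.066,.104),cyl(.084,0,.02,.0675,.0755)]
E
python3 - <<'E'
from fit import *
I={n:cv2.imread(f"pics/{n}0.png")[:,:,::-1].copy() for n in("scene","top")}
def run(name,parts,fn,rois,p0):
    for cams in (("top","scene"),("top",),("scene",)):
        M={n:(rois[n],cv2.GaussianBlur(fn(sub(I[n],rois[n])),(0,0),.5)) for n in cams}
        p,f=fit(M,parts,p0); print(name,cams,np.round(p,4),round(f,1),[round(m.sum()) for r,m in M.values()])
        if len(cams)==2: best=p
    return best
k0=ray("top",(233.5,171.7),.1);k0[2]=-.23
g0=ray("top",(364.5,196.5),.1);g0[2]=.2
print(k0,g0)
k=run("key",HANDLE,orange,{"top":(218,150,36,42),"scene":(366,136,34,32)},k0)
s0=ray("top",(245,223),.1);s0[2]=0
st=run("stamp",HANDLE,orange,{"top":(232,205,36,36),"scene":(318,130,34,28)},s0)
g=run("grip",GRIP,orange,{"top":(345,172,40,46),"scene":(270,204,46,30)},g0)
def fg(im):
    h=cv2.cvtColor(im,cv2.COLOR_RGB2HSV);m=((h[...,1]>85)|(h[...,2]>150)).astype(np.uint8)
    m=cv2.morphologyEx(m,cv2.MORPH_CLOSE,np.ones((3,3)));return m.astype(float)
rois={"top":(322,148,82,92),"scene":(246,202,100,76)}
m=run("mould",MOULD,fg,rois,g)
from numpy import cos,sin
h=m[:2]+.084*np.array([cos(m[2]),sin(m[2])]);print("head",h)
o=[]
for n,r in (("top",(322,148,82,92)),("scene",(246,202,100,76))):
    z=6;x,y,w,hh=r;a=cv2.resize(sub(I[n],r),None,fx=z,fy=z,interpolation=cv2.INTER_CUBIC)
    for B in MOULD+[box(.084,0,.026,.006,.0875,.0875)]:
        uv=((proj(n,place(B,m))-[x,y]+.5)*z).astype(np.int32);cv2.polylines(a,[cv2.convexHull(uv)],True,(255,0,0),1)
    cv2.imwrite(f"pics/{n}_ov.png",a[:600,:800,::-1])
E
```

```text
[ 0.59334201  0.21664233 -0.23      ] [ 0.54134707 -0.1053903   0.2       ]
key ('top', 'scene') [ 0.5954  0.2203 -0.3132] 140.8 [98, 198]
key ('top',) [ 0.5954  0.2201 -0.2872] 92.9 [98]
key ('scene',) [ 0.5956  0.2214 -0.4455] 40.5 [198]
stamp ('top', 'scene') [ 0.4705  0.1869 -0.0543] 144.8 [84, 195]
stamp ('top',) [ 0.4699  0.186  -0.0232] 100.8 [84]
stamp ('scene',) [ 0.4694  0.1879 -0.1467] 37.8 [195]
grip ('top', 'scene') [ 0.544  -0.1046  0.1892] 195.8 [125, 458]
grip ('top',) [ 0.544  -0.1052  0.2446] 96.5 [125]
grip ('scene',) [ 0.5447 -0.1044  0.1969] 95.2 [458]
mould ('top', 'scene') [ 0.5434 -0.1044  0.2704] 886.6 [2890, 3679]
mould ('top',) [ 0.5425 -0.105   0.2745] 303.5 [2890]
mould ('scene',) [ 0.5442 -0.1041  0.2665] 574.6 [3679]
head [ 0.6243658  -0.08193894]
```

View pics/top_ov.png

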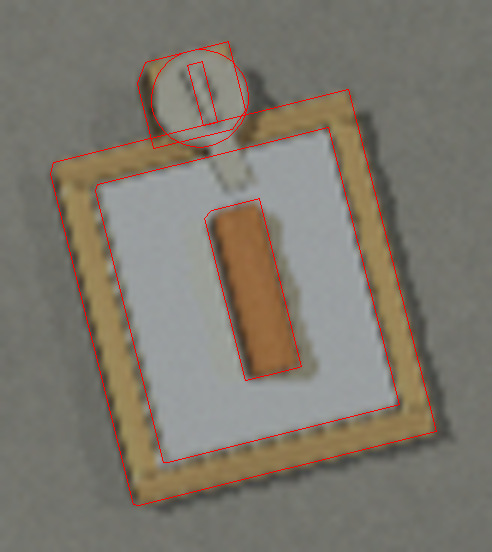

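View pics/scene_ov.png

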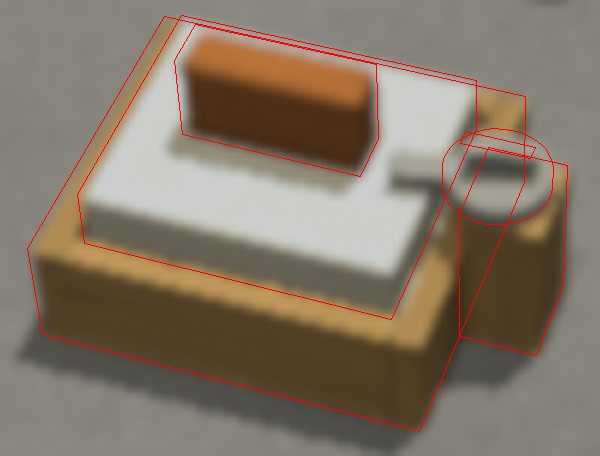

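The overlay matches the cradle, disc and grip well, and it puts the head at about (0.624,-0.082). From the top view the catch is about 0.16 rad off the mould axis, giving a tongue yaw of about 0.43. Next I'll refit the handles with a wider mask, check joint ranges, and grasp the key.

```bash
python3 - <<'E'
from fit import *
from station import robot, fingers
I={n:cv2.imread(f"pics/{n}0.png")[:,:,::-1].copy() for n in("scene","top")}
def sat(im):
    h=cv2.cvtColor(im,cv2.COLOR_RGB2HSV).astype(float);return np.clip((h[...,1]-70)/60,0,1)
def run(name,parts,rois,p0):
    for cams in (("top",),("scene",),("top","scene")):
        M={n:(rois[n],sat(sub(I[n],rois[n]))) for n in cams}
        p,f=fit(M,parts,p0); print(name,cams,np.round(p,4),round(f,1),[round(m.sum()) for r,m in M.values()])
    return p
k=run("key",HANDLE,{"top":(218,150,36,42),"scene":(366,136,34,32)},[.5954,.2203,-.27])
g=run("grip",GRIP,{"top":(348,178,36,36),"scene":(272,206,40,26)},[.544,-.1046,.26])
D=np.degrees
def ik(p,y): 
    q=robot.inverse_kinematics(p,[180,0,y]);return None if q is None else np.round(q,0).tolist()
for off in (0,180,-180):
    print(off,ik([k[0],k[1],.086],D(k[2])+off),ik([.6244,-.082,.165],25+off),ik([.6244,-.082,.165],110+off),ik([.5434,-.1044,.22],15.5+off))
np.save("key.npy",k);np.save("grip.npy",g)
E
```

```text
key ('top',) [ 0.5961  0.2201 -0.2874] 20.8 [198]
key ('scene',) [ 0.5911  0.2264 -0.4677] 140.7 [377]
key ('top', 'scene') [ 0.5956  0.2211 -0.3543] 184.1 [198, 377]
grip ('top',) [ 0.5429 -0.1056  0.2894] 42.2 [250]
grip ('scene',) [ 0.544  -0.1043  0.1528] 83.7 [489]
grip ('top', 'scene') [ 0.5437 -0.1053  0.2143] 130.3 [250, 489]
0 [3.0, 41.0, -41.0, 83.0, 28.0, 66.0, -152.0] [28.0, 34.0, -35.0, 79.0, 20.0, 72.0, -73.0] [34.0, 38.0, -46.0, 79.0, 27.0, 75.0, 7.0] [32.0, 22.0, -30.0, 88.0, 11.0, 73.0, -75.0]
180 [14.0, 51.0, -64.0, 83.0, 46.0, 75.0, 16.0] [41.0, 44.0, -62.0, 79.0, 39.0, 80.0, 94.0] [15.0, 31.0, -14.0, 80.0, 8.0, 70.0, -160.0] [50.0, 31.0, -62.0, 87.0, 28.0, 78.0, 92.0]
-180 [14.0, 51.0, -64.0, 83.0, 46.0, 75.0, 16.0] [41.0, 44.0, -62.0, 79.0, 39.0, 80.0, 94.0] [15.0, 31.0, -14.0, 80.0, 8.0, 70.0, -160.0] [50.0, 31.0, -62.0, 87.0, 28.0, 78.0, 92.0]
```

```bash
python3 - <<'E'
from station import robot, fingers, vision
import numpy as np,cv2
o=[180,0,-16.6]
fingers.gripper_to(0.65,60)
robot.move_to([.596,.2203,.25],o)
robot.line_to([.596,.2203,.086],o,velocity=.12,f_stop=10)
print(robot.current_tool_pos(),robot.current_contact_force())
fingers.gripper_to(0.0,60)
print("gap",robot.current_finger_gap(),robot.current_gripper_force(),robot.current_contact_force())
robot.line_to([.596,.2203,.27],o,velocity=.12)
robot.move_to([.6244,-.0819,.27],[180,0,24.6])
robot.line_to([.6244,-.0819,.19],velocity=.1)
print("gap",robot.current_finger_gap(),robot.current_contact_force(),robot.current_joint_positions(),robot.current_tool_pos(),robot.current_time_s())
im=vision.grab_frame("scene");cv2.imwrite("pics/s1.png",im[:,:,::-1]);im2=vision.grab_frame("top");cv2.imwrite("pics/t1.png",im2[:,:,::-1])
a=[cv2.resize(x,(400,500),interpolation=cv2.INTER_CUBIC) for x in (im[150:275,275:375],im2[110:235,305:405])]
cv2.imwrite("pics/v1.png",np.hstack(a)[:,:,::-1])
E
```

```text
[0.59657242 0.22073477 0.08699898] [-0.05403372 -0.37731154 -0.31979811]
gap 0.19992034552849752 59.37312304973602 [ 0.17309953 -1.35776131  2.79632113]
gap 0.1989936818307618 [-0.74755665  0.08995562 -2.70297457] [ 38.73641038  40.634429   -57.53648576  76.67293296  33.87302687
  80.39706345 -83.01469709] [ 0.62495524 -0.08162689  0.19085295] 10.3417
```

View pics/v1.png

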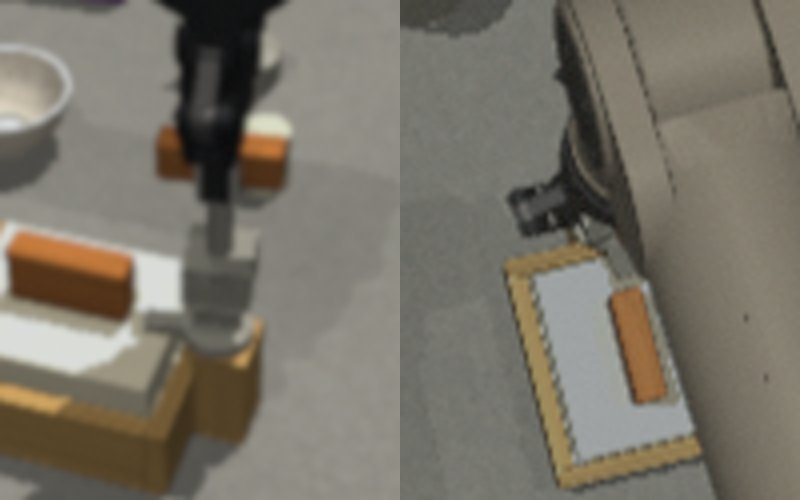

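The key is held upright, directly above the head (scene crop, foot at about (222,265)). Next I'll descend with a force stop, searching sideways if it lands on top of the tongue.

```bash
python3 - <<'E'
from station import robot, fingers
import numpy as np
h=np.array([.6244,-.0819]);yaw=24.6
t=np.radians(yaw);lat=np.array([-np.sin(t),np.cos(t)])
for d in (0,.0015,-.0015,.003,-.003):
    for dy in (0,):
        p=h+d*lat
        robot.line_to([*p,.182],[180,0,yaw+dy],velocity=.08)
        hit=robot.line_to([*p,.1635],velocity=.02,f_stop=8)
        z=robot.current_tool_pos();print(d,hit,np.round(z,4),np.round(robot.current_contact_force(),1),np.round(robot.current_torque(),2))
        if z[2]<.169: break
    if z[2]<.169: break
E
```

```text
0 False [ 0.6245 -0.0818  0.1637] [-0.1 -0.6 -2.1] [ 0.07 -0.01  0.02]
```

```bash
python3 - <<'E'
from station import robot, fingers
import numpy as np
robot.pause(.2)
h=[.6244,-.0819,.1632];y=24.6
while y<107:
    y+=8 if y<92 else 2
    robot.line_to(h,[180,0,y],velocity=.1)
    F=robot.current_contact_force();M=robot.current_torque()
    print(round(y,1),np.round(robot.current_eef_rot()[2],1),np.round(F,1),np.round(M,2),round(robot.current_time_s(),2),np.round(robot.current_tool_pos(),4))
    if abs(M[2])>.6 or np.linalg.norm(F[:2])>25: break
robot.pause(.3);print(robot.current_joint_positions())
E
```

```text
32.6 32.4 [ 0.9 -0.2 -2.2] [-0.04 -0.01 -0.04] 12.26 [ 0.6244 -0.0819  0.1631]
40.6 40.4 [ 0.5  0.3 -2.2] [-0.06  0.07 -0.  ] 12.55 [ 0.6244 -0.082   0.1633]
48.6 48.3 [ 0.2  0.3 -2.9] [-0.03 -0.01  0.03] 12.84 [ 0.6244 -0.082   0.1632]
56.6 56.3 [-0.5  0.  -2.4] [-0.07  0.04 -0.02] 13.13 [ 0.6244 -0.0819  0.1631]
64.6 64.3 [-0.9 -1.  -1.9] [-0.05  0.13  0.01] 13.43 [ 0.6243 -0.0819  0.1631]
72.6 72.3 [-0.9 -0.7 -2.4] [-0.02  0.16 -0.02] 13.72 [ 0.6243 -0.082   0.1631]
80.6 80.3 [-0.9  0.3 -2.7] [-0.04  0.25 -0.  ] 14.01 [ 0.6242 -0.082   0.1631]
88.6 88.3 [-1.5 -0.5 -1.4] [-0.09  0.47 -0.02] 14.3 [ 0.6241 -0.082   0.1631]
96.6 96.3 [-1.1 -1.1 -2.1] [-0.14  0.49 -0.01] 14.59 [ 0.6241 -0.0821  0.1631]
98.6 98.4 [-2.5 -0.5 -1.1] [-0.2   0.73 -0.04] 14.84 [ 0.6241 -0.0821  0.1631]
100.6 100.5 [-2.7 -1.5 -1. ] [-0.22  0.78 -0.02] 15.09 [ 0.6241 -0.0821  0.1631]
102.6 102.5 [-3.5 -2.1 -0.8] [-0.29  0.86  0.  ] 15.34 [ 0.6241 -0.0821  0.1631]
104.6 104.5 [-3.4 -1.7 -0.6] [-0.39  1.   -0.09] 15.59 [ 0.6241 -0.0821  0.1631]
106.6 106.5 [-3.8 -1.7 -0.4] [-0.45  1.16 -0.06] 15.84 [ 0.6241 -0.0821  0.1631]
108.6 108.5 [-4.4 -0.8 -1.1] [-0.42  1.22 -0.36] 16.09 [ 0.6241 -0.0822  0.1631]
[ 43.33012832  48.35875149 -69.75663175  78.75057081  44.96800014
  82.92401983  -6.13825288]
```

```bash
python3 - <<'E'
from station import vision
import numpy as np,cv2
im=vision.grab_frame("scene")
cv2.imwrite("pics/v2.png",cv2.resize(im[150:275,250:400],(750,600)[:2],interpolation=cv2.INTER_CUBIC)[:,:,::-1])
E
```

```text
(no output)
```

View pics/v2.png

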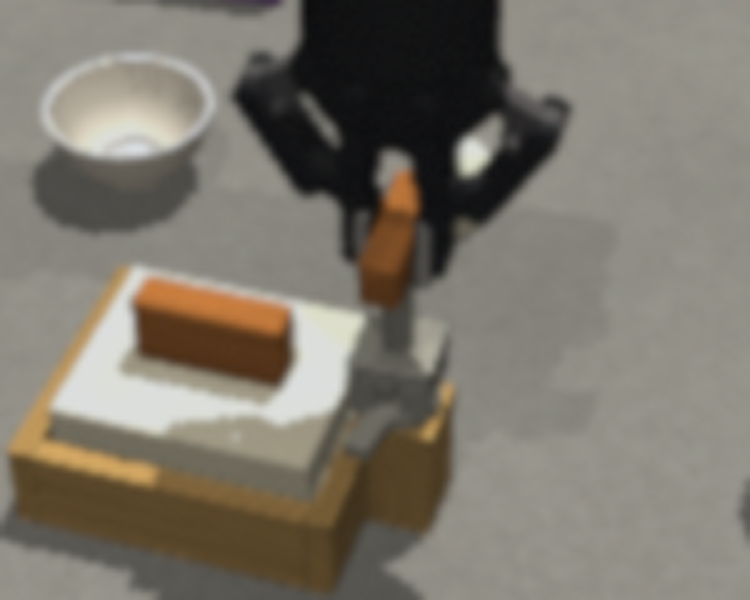

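```bash
python3 - <<'E'
from fit import *
im=vision.grab_frame("scene");a=cv2.resize(im[200:270,290:360],None,fx=8,fy=8,interpolation=cv2.INTER_CUBIC)
for c,col in((1.1,(255,0,0)),(1.25,(0,255,0)),(1.4,(0,0,255))):
    B=box(.02,0,.04,.012,.0755,.0755)
    uv=((proj("scene",place(B,[.6244,-.0819,.27+np.pi+c]))-[290,200]+.5)*8).astype(np.int32)
    cv2.polylines(a,[cv2.convexHull(uv)],True,col,1)
cv2.imwrite("pics/v3.png",a[:,:,::-1])
E
```

```text
(no output)
```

View pics/v3.png

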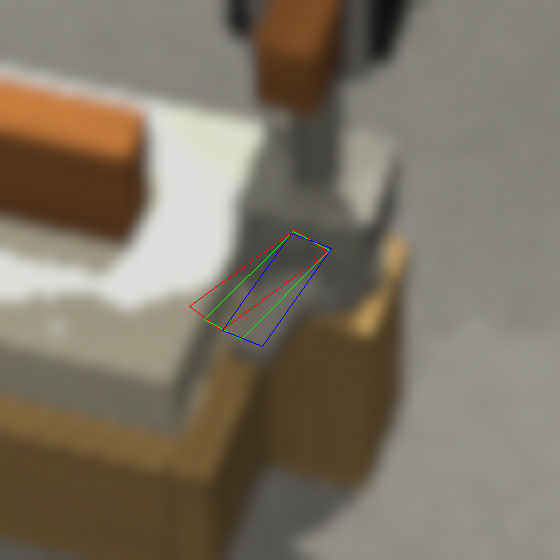

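The arm matches the blue outline, so the catch is at about 1.4 rad, fully open. Next I'll unload, lift the key off and stand it back in its old place.

```bash
python3 - <<'E'
from station import robot, fingers, vision
import numpy as np,cv2
robot.line_to([.6244,-.0819,.1635],[180,0,98],velocity=.1)
print(np.round(robot.current_contact_force(),1),np.round(robot.current_torque(),2))
robot.line_to([.6244,-.0819,.27],velocity=.06)
print("lift",np.round(robot.current_contact_force(),1),np.round(robot.current_torque(),2),robot.current_finger_gap())
robot.move_to([.596,.2203,.25],[180,0,-16.6])
robot.line_to([.596,.2203,.10],velocity=.12)
hit=robot.line_to([.596,.2203,.085],velocity=.02,f_stop=5)
print(hit,np.round(robot.current_tool_pos(),4),np.round(robot.current_contact_force(),1))
robot.pause(.2)
fingers.gripper_to(.3);robot.pause(.3);fingers.gripper_to(.6)
robot.line_to([.596,.2203,.25],velocity=.12)
robot.pause(.2)
print(robot.current_time_s())
im=vision.grab_frame("scene");cv2.imwrite("pics/s4.png",im[:,:,::-1])
im2=vision.grab_frame("top");cv2.imwrite("pics/t4.png",im2[:,:,::-1])
a=[cv2.resize(x,(500,400),interpolation=cv2.INTER_CUBIC) for x in (im[110:290,240:465],)]
cv2.imwrite("pics/v4.png",cv2.resize(im[110:290,230:470],(800,600),interpolation=cv2.INTER_CUBIC)[:,:,::-1])
E
```

```text
[-1.7 -0.1 -3. ] [-0.32  0.38 -0.01]
lift [ 1.2  1.1 -2.2] [-0.02  0.01  0.01] 0.20003566670893821
True [0.5957 0.22   0.0864] [0.2 0.2 4.5]
25.625
```

View pics/v4.png

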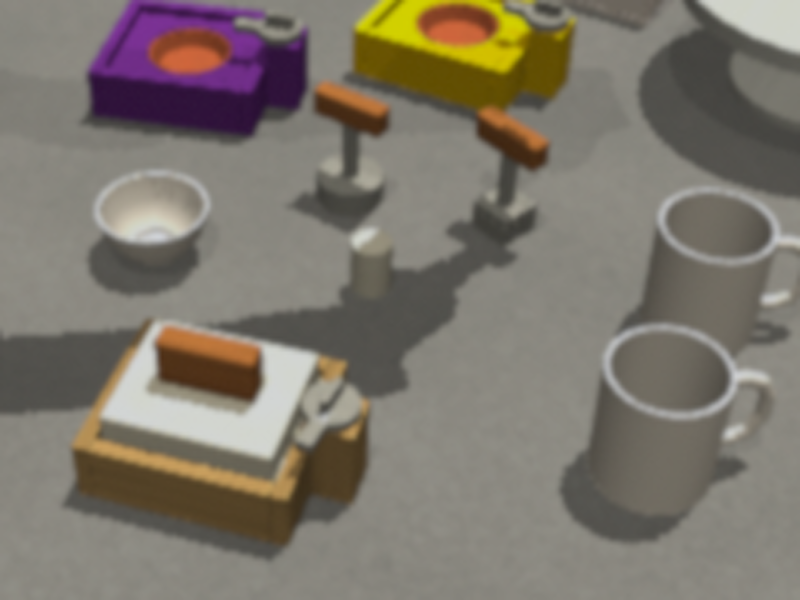

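The key stands upright at (505,180) and the catch is clearly open at (320,415). Nothing else has moved. Next I'll lift the cap.

```bash
python3 - <<'E'
from station import robot, fingers, vision
import numpy as np,cv2
p=[.5434,-.1046];o=[180,0,15.5]
fingers.gripper_to(.7,90)
robot.move_to([*p,.22],o)
print(robot.line_to([*p,.088],o,velocity=.1,f_stop=10),np.round(robot.current_tool_pos(),4))
fingers.gripper_to(0,90)
print("gap",robot.current_finger_gap(),np.round(robot.current_contact_force(),1),robot.current_gripper_force())
robot.line_to([*p,.118],o,velocity=.03)
print(np.round(robot.current_contact_force(),1),np.round(robot.current_torque(),2))
robot.line_to([*p,.220],o,velocity=.05)
robot.pause(.8)
print("gap",robot.current_finger_gap(),np.round(robot.current_contact_force(),1),np.round(robot.current_torque(),2),np.round(robot.current_tool_pos(),4),robot.current_gripper_force(),robot.current_time_s(),np.abs(robot.current_dq()).max())
im=vision.grab_frame("scene")
cv2.imwrite("pics/v5.png",cv2.resize(im[110:290,230:470],(800,600),interpolation=cv2.INTER_CUBIC)[:,:,::-1])
E
```

```text
False [ 0.544  -0.1046  0.0887]
gap 0.21995623270845271 [-0.3 -1.4  3.8] 88.28248858451843
[-1.1  0.4 -6.5] [0.05 0.   0.03]
gap 0.2205315917037066 [ 0.1 -0.8 -5.8] [-0.   -0.03  0.02] [ 0.5434 -0.1046  0.22  ] 87.91677474975586 33.275 0.055379744714128466
```

View pics/v5.png

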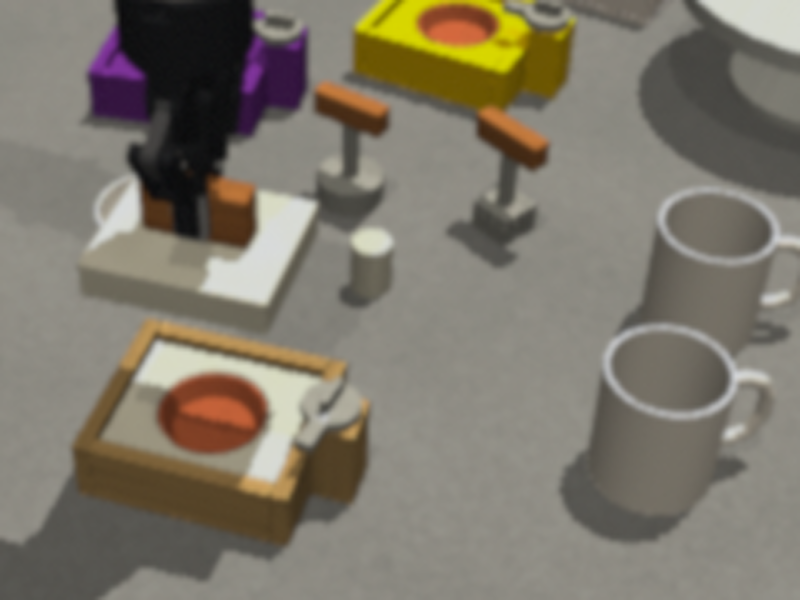

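The cap is held level above the mould, with the cast visible at (213,412). The key is still upright and the catch is still open, so I'm handing the job in.

```bash
python3 -c "
from station import workorder
print(workorder.close_job())"
```

```text
the job is handed in; nothing more can be done
None
```

I turned the catch fully open with the key, stood the key back upright where it was, and handed the job in holding the cap level about 13 cm above its seat; the judge gave no verdict.

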